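Tilt the agglutination card plate to its mark and let it spring back

ROBOT

A 7-joint arm with a two-finger parallel gripper is mounted at the origin on a cart in front of the work surface, level with it; the furniture and walls round the work are solid. World frame = base frame: x ahead of the robot, y to its left, z up, the work surface at z = 0. Lengths are in m, angles in degrees, forces in N, time in s.
With the tool pointing down it reaches from about 0.425 to 0.925 m from the base axis. Payload 6.8 kg.
Tool frame: the origin (TCP) lies midway between the tips of the shut fingers; the grasp point (between the pads) lies 19 mm behind it; z points along the fingers, y is the direction in which the jaws open and shut (so a half turn about z gives the same grasp; the last joint's range is limited). The gripper opens to 85 mm and grips with 20 to 120 N. Pads are 22 mm wide; open, the fingers measure 114 mm over their backs; the gripper's body (76 mm by 85 mm) begins 54 mm behind the grasp point. The pads swing forward as they close: fully open they stand 13 mm farther back than shut.
Start: joints at [70.182, 27.33, 1.283, 89.118, -0.659, 63.558, -4.761], TCP at [0.159, -0.656, 0.231] pointing down, gripper open.
Joint ranges: [-169.35, 169.35], [-19.33, 120.38], [-80.79, 83.38], [13.8, 139.57], [-78.32, 258.32], [9.67, 109.79], [-169.56, 169.56]. Speed limits (degrees/s): [136.94, 136.94, 180, 180, 180, 180, 180].

INTERFACE

Orientations are given as a 3x3 rotation matrix whose columns are the frame's x, y, z axes.
In Python, from cell import get_state, viewer, job gives the robot as it stands. The module is installed in compiled form; this text tells all that it offers.
- The arm moves only by the tool send_rows, never from a script. Its argument "rows" is a list of rows, each a list of 3 entries, a list of its own where there are three numbers: the turn, a rotation vector about the tool's x, y, z in degrees, then the shift along the tool's x, y, z in mm, then the gripper command: -1 is shut, 1 is fully open, values between are in proportion. A call has 1 to 5 rows; each row shifts and turns the commanded pose from where the row before left it, along the tool's axes as they then stand; what a row does not reach is not made up. A row lasts 1/10 s, in which the tool goes at most 50 mm and 8.59 degrees, less where a joint would pass 70% of its speed; a pose out of reach is approached as far as the arm can. A call is refused whole if a number of a shift passes 50 or a number of a turn 8.59, either way. A call with a gripper value outside its range is refused whole. The fingers move at their own pace and stop on an object; "force" is the grip in N (left out, the last holds). Time passes only in rows, so rows that do not move let the fingers close. It gives the time, the measured TCP pose, the force and the opening at its end, in the units of the state.
- get_state(): the state, without advancing time (a new reading comes with each control period).
- viewer.grab_frame(name): name is "side" or "top" or "wrist"; returns a dict with "image" (400x640x3 uint8, red, green, blue), "fx", "fy", "cx", "cy" (pixels), "extrinsics" (4x4, takes a point from camera to world coordinates); the wrist camera has in their place "T_tool_cam" (4x4, takes a point from camera to tool coordinates, whose origin is the TCP and whose axes are the flange's). Camera axes: x right, y up, looking along -z (the intrinsics and any distortion apply to the point x, -y, -z); pixel columns grow to the right and rows downward; lengths in m; the calibration is good to about 2 mm. The wrist camera is an equidistant fisheye: a pixel r from the principal point sees the ray r / f radians off the axis. A picture is of the moment at which its call begins: read the wrist's pose just before it. There is no depth.
- job.sign_off(): hands the job in, once; it reports no verdict.
The state is a dict: "time_s": time; "joints": joint angles; "qd": joint speeds; "effort": joint torques, N m; "eef_pos": TCP position; "ee_rot": TCP orientation; "ft_force": force on the tool from outside, world axes, zero at the start; "torque": the same for the moment, N m; "width": opening from 0.0 (shut) to 1.0 (fully open).
Only numpy, scipy, OpenCV 4.12 (cv2) and the standard library are available. Lean on these libraries where they do the work, as an engineer would, in place of code of your own. Each camera call takes 0.05 s, during which the arm holds its last target.

TASK

Give the test card a measured tilt: with the fingertips, gently press down the round black pad on the corner of the spring-backed plate until the tip of the plate's black pointer is level with the red band on the white scale, without going past the band, and keep it there for two seconds. Then let go so that the plate springs all the way back, and take the hand clear. Only press the pad: do not pinch, lift or shift the stand or the red band, and leave the cup, bottle and marker beside it where they are.

Things in the scene. Friction and masses are not known exactly. Their poses are not given: they have to be found in the camera images.
- stand: grey stand, 120 mm in x, 260 mm in y (-150 to +110), 15 mm thick, loose, about 1.5 kg. Origin on the worktop under the hinge shaft, z up, x away from the robot at yaw 0. Two supports (x +-53 mm, 78 mm tall) carry the shaft along x, 65 mm high; on it rocks an aluminium plate with a white test card, 84 x 172 mm (y -82 to +90), top 72 mm up. White scale at y -132 mm, 36 mm wide, 131 mm tall, facing -x
- tilt_plate (a joint): tilt of the plate in rad: 0 level (held there against its stop by the spring), grows as the pad (+y) end goes down and the pointer (-y) end rises; stop at 0.45. Spring: about 2 N on the pad starts it, about 5.5 N at 0.3 rad.
- pad_top (a point): centre of the top of the round black rubber pad with a green collar, 28 mm diameter, on the plate's front corner; 72 mm from the hinge shaft towards the stand's +y, 24 mm towards its -x, 79 mm above the worktop when level. It sinks about 72 mm x sin(tilt) as the plate tilts. Its z is the plate's upward normal.
- press_pad: the same pad as a body; origin at the centre of its underside, 7 mm below its top
- pointer_tip (a point): tip of the black pointer (a bar 7 mm thick that thins to 4 mm) on the plate's other end, 132 mm from the hinge shaft towards the stand's -y, 65 mm high when level, passing in front of the white scale; it rises about 132 mm x sin(tilt) as the pad is pressed
- band (a point): middle of the front face of the red band across the white scale; the band is 12 mm tall and 46 mm wide, a rider that stays where it is set, its middle 83 to 105 mm above the worktop (different each time). Its z is up. The pointer is at the mark when its tip is within the band's height, and is not to rise more than 8 mm above the band's upper edge.
- specimen_cup_2: bystander: specimen cup with yellow lid, 64 mm across, 74 mm tall, loose, standing beside the pad end; origin at the centre of its underside
- reagent_bottle_3: bystander: small white bottle with green cap, 44 mm across, 80 mm tall, loose, behind the stand; origin at the centre of its underside
- marker_1: bystander: white felt marker with blue cap, 11 x 132 x 13 mm, lying on the worktop in front of the stand along y; origin at the centre of its underside

How it is judged (in metres and radians):
On the way, in this order (a step that is already met when the one before it is completed fails the run):
1. the pad is pressed by the fingers and the pointer tip stays within the height of the red band for 1.5 s (z of pointer_tip in the frame of band between -0.006 and 0.006 m and contact force between the fingers and press_pad above 0.5 N), for 1.5 s.
2. the pad is let go and the plate has sprung back level (value of joint tilt_plate below 0.03 rad and contact force between the fingers and press_pad below 0.1 N), for 0.2 s.
At the end, for the whole second after the job is handed in: The plate is back level (tilt under 0.03 rad) with nothing on the pad, the stand is at rest, and stand, cup, bottle and marker are within 15 mm of where they stood (value of joint tilt_plate below 0.03 rad and contact force between anything else and press_pad below 0.1 N and linear speed of stand below 0.02 m/s and distance of each of specimen_cup_2, reagent_bottle_3, marker_1, stand from where it was at the start of the episode below 0.015 m); the robot touches nothing.
It fails at once if the pointer is pushed past the band: tip more than 14 mm above the band's middle (z of pointer_tip in the frame of band above 0.014 m).
It fails at once if the pad is squeezed or pressed with more than 20 N (contact force between the fingers and press_pad above 20 N).
It fails at once if the stand is lifted (8 mm) or shifted (15 mm) (height (world z) of stand above 0.008 m or distance of stand from where it was at the start of the episode above 0.015 m).
It fails at once if the red band is moved on its scale or carried off, by 15 mm (distance of band from where it was at the start of the episode above 0.015 m).
It fails at once if the cup, bottle or marker is moved by 15 mm or lifted (distance of any of specimen_cup_2, reagent_bottle_3, marker_1 from where it was at the start of the episode above 0.015 m).
It also fails if it takes over 35 s, if anything falls off the work surface, if the arm or the gripper's body presses on something with over 40 N, if the wrist force passes 120 N, or if a joint passes its speed limit or range.

## Working session

There is one attempt and no reset: what is moved stays moved. The work goes in short steps, Python scripts to look and compute and a tool call to move; the robot and the scene stay as the last step left them, time stands still between calls to the robot, and variables do not carry over. Pictures are saved under pics/ and viewed, and the job is handed in when it is done.

Besides the shell and the picture viewer there is one more tool, called after ">>>" as name(argument=value, ...), one argument or row to a line, values as JSON. send_rows: Moves the arm, as the interface text tells. Its arguments: {"type":"object","properties":{"rows":{"type":"array","items":{"type":"array"}},"force":{"type":"number"}},"required":["rows"]}

```bash
mkdir -p pics; python3 - <<'E'
from cell import get_state, viewer
import cv2
s=get_state();print({k:s[k] for k in('time_s','eef_pos','ee_rot','ft_force','width')})
for n in('side','top','wrist'):
    f=viewer.grab_frame(n);cv2.imwrite(f'pics/{n}0.png',f['image'][:,:,::-1]);print(n,{k:v for k,v in f.items() if k!='image'})
E
```

```text
{'time_s': 0.0, 'eef_pos': array([ 0.1588681 , -0.65540862,  0.23031162]), 'ee_rot': array([[ 9.71850016e-01,  2.35599652e-01, -5.92208276e-04],
       [ 2.35600348e-01, -9.71848358e-01,  1.80155861e-03],
       [-1.51090058e-04, -1.89036924e-03, -9.99998202e-01]]), 'ft_force': array([-0.0017269 , -0.15131747,  0.09409353]), 'width': 0.9944858898718609}
side {'fx': 365.44388171848857, 'fy': 365.44388171848857, 'cx': 323.86565040728306, 'cy': 199.9851658944708, 'extrinsics': array([[ 0.96298895,  0.18399816, -0.19696944,  0.36358977],
       [-0.26928659,  0.62501542, -0.73269397, -0.63084295],
       [-0.0117054 ,  0.75861743,  0.65143118,  0.63203968],
       [ 0.        ,  0.        ,  0.        ,  1.        ]])}
top {'fx': 435.72130744605926, 'fy': 435.72130744605926, 'cx': 322.6063811951991, 'cy': 198.57711021290936, 'extrinsics': array([[ 0.01443121,  0.98824193, -0.15221576,  0.38120806],
       [-0.99952576,  0.01839932,  0.02469267, -0.01388043],
       [ 0.027203  ,  0.15178723,  0.98803878,  0.922917  ],
       [ 0.        ,  0.        ,  0.        ,  1.        ]])}
wrist {'fx': 309.70691628693146, 'fy': 309.70691628693146, 'cx': 319.6590350953932, 'cy': 201.43797379428335, 'T_tool_cam': array([[-1.48604661e-03,  9.52515153e-01,  3.04487560e-01,
         7.85368751e-02],
       [ 9.99998496e-01,  1.68779411e-03, -3.99376211e-04,
        -2.92723341e-04],
       [-8.94324203e-04,  3.04486508e-01, -9.52516229e-01,
        -1.44464422e-01],
       [ 0.00000000e+00,  0.00000000e+00,  0.00000000e+00,
         1.00000000e+00]])}
```

View pics/side0.png

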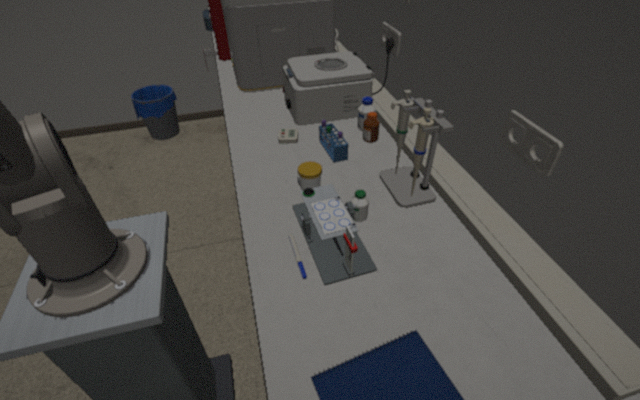

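View pics/top0.png

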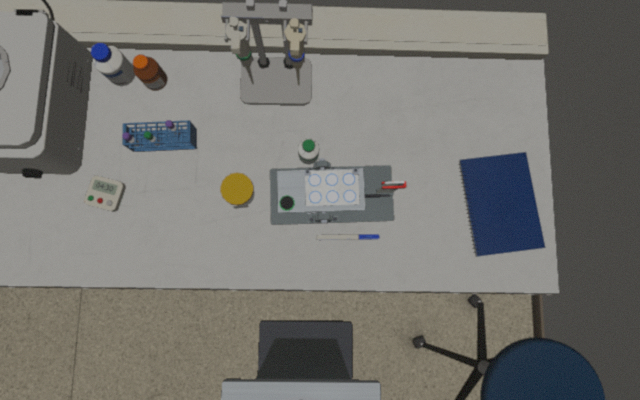

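View pics/wrist0.png

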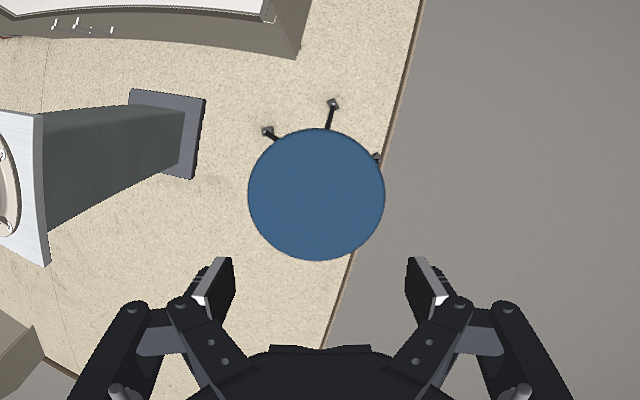

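```bash
cat > h.py <<'E'
import numpy as np, cv2
from cell import get_state, viewer
def ray(f,u,v):
    E=f['extrinsics'];d=np.array([(u-f['cx'])/f['fx'],-(v-f['cy'])/f['fy'],-1.])
    return E[:3,3],E[:3,:3]@d
def onz(f,u,v,z):
    o,d=ray(f,u,v);return o+d*(z-o[2])/d[2]
def proj(f,p):
    E=f['extrinsics'];q=E[:3,:3].T@(np.asarray(p)-E[:3,3])
    return f['cx']+f['fx']*q[0]/-q[2],f['cy']-f['fy']*q[1]/-q[2]
def tri(f1,p1,f2,p2):
    o1,d1=ray(f1,*p1);o2,d2=ray(f2,*p2)
    t=np.linalg.lstsq(np.c_[d1,-d2],o2-o1,rcond=None)[0]
    a=o1+d1*t[0];b=o2+d2*t[1];return (a+b)/2,np.linalg.norm(a-b)
def wfr():
    s=get_state();f=viewer.grab_frame('wrist')
    T=np.eye(4);T[:3,:3]=s['ee_rot'];T[:3,3]=s['eef_pos'];f['E']=T@f['T_tool_cam'];return f,s
def wray(f,u,v):
    x=u-f['cx'];y=v-f['cy'];r=np.hypot(x,y);th=r/f['fx'];k=np.sin(th)/max(r,1e-9)
    return f['E'][:3,3],f['E'][:3,:3]@np.array([x*k,-y*k,-np.cos(th)])
def won(f,u,v,z):
    o,d=wray(f,u,v);return o+d*(z-o[2])/d[2]
def wproj(f,p):
    q=f['E'][:3,:3].T@(np.asarray(p)-f['E'][:3,3]);x,y,z=q[0],-q[1],-q[2]
    h=np.hypot(x,y);r=f['fx']*np.arctan2(h,z);return f['cx']+r*x/h,f['cy']+r*y/h
E
python3 - <<'E'
from h import *
for n,(a,b,c,d) in dict(top=(130,250,220,420),side=(150,290,270,390)).items():
    f=viewer.grab_frame(n);im=f['image'][a:b,c:d,::-1]
    im=cv2.resize(im,None,fx=4 if n=='top' else 4,fy=4,interpolation=cv2.INTER_CUBIC);im=cv2.convertScaleAbs(im,alpha=1.8)
    cv2.imwrite(f'pics/{n}1.png',im)
E
```

```text
(no output)
```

View pics/top1.png

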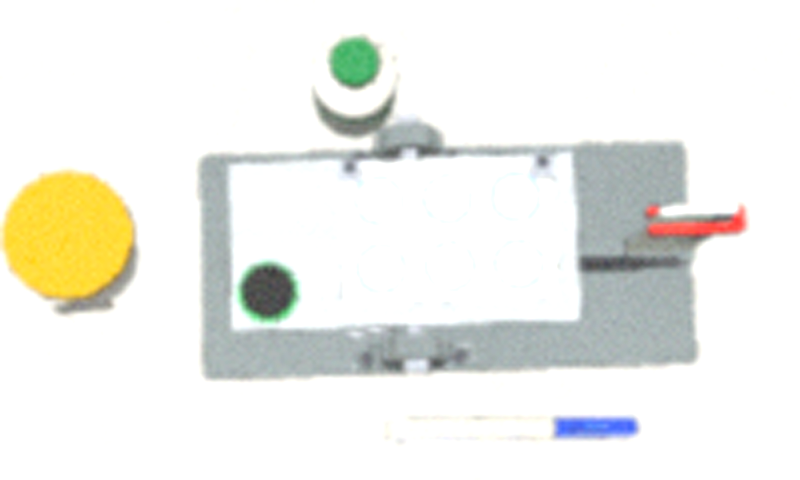

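View pics/side1.png

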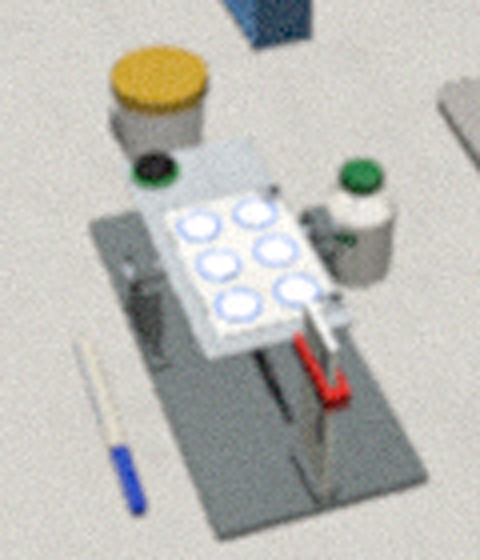

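```bash
python3 - <<'E'
from h import *
ft=viewer.grab_frame('top');fs=viewer.grab_frame('side')
def red(f):
    i=f['image'].astype(int);m=((i[...,0]>90)&(i[...,0]>2.2*i[...,1])&(i[...,0]>2.2*i[...,2])).astype(np.uint8)
    n,l,st,c=cv2.connectedComponentsWithStats(m)
    return [(st[k],c[k].round(1)) for k in range(1,n) if st[k][4]>8]
print(red(ft),red(fs))
cr=[(203,157),(685,143),(694,360),(207,376)]
P=np.array([onz(ft,220+(u+.5)/4-.5,130+(v+.5)/4-.5,.015) for u,v in cr]);print(P.round(4))
print('yaw',[np.degrees(np.arctan2(*( (a-b)[:2]*[-1,1]))).round(2) for a,b in((P[0],P[1]),(P[3],P[2]))])
pad=onz(ft,220+268/4,130+291/4,.079);print('pad top',pad)
print('pad tri',tri(ft,(286.9,202.7),fs,(270+155/4,150+166/4)))
# predicted from corners
c=P.mean(0);y=(P[0]+P[3]-P[1]-P[2])[:2];y/=np.linalg.norm(y);x=np.array([y[1],-y[0]])
o=c[:2]+y*.02;print('origin',o,'yaw',np.degrees(np.arctan2(x[1],x[0])),'pad pred',o+.072*y-.024*x)
print('tip pred',o-.132*y)
print('cup',onz(ft,220+68/4,130+235/4,.074))
# band lower front-left end / right end triangulation : top crop left end (648,225), right (742,225)
for a,b in(((648,232),(298,340)),((742,226),(332,400))):
    print(tri(ft,(220+a[0]/4,130+a[1]/4),fs,(270+b[0]/4,150+b[1]/4)))
E
```

```text
[(array([382, 183,  24,   6,  64], dtype=int32), array([394. , 186.5])), (array([ 98, 199,   4,   4,  14], dtype=int32), array([ 99.5, 200.3]))] [(array([344, 234,  13,  16,  49], dtype=int32), array([350.3, 243.4]))]
[[ 0.5828  0.0753  0.015 ]
 [ 0.5958 -0.1819  0.015 ]
 [ 0.4791 -0.1855  0.015 ]
 [ 0.4663  0.0694  0.015 ]]
yaw [np.float64(2.88), np.float64(2.87)]
pad top [0.50168123 0.03446352 0.079     ]
pad tri (array([0.5037145 , 0.03469034, 0.07613553]), np.float64(0.0030415717106327127))
origin [ 0.52999507 -0.03568536] yaw 2.8761748211236555 pad pred [0.50241251 0.03501967]
tip pred [ 0.53661852 -0.16751908]
cup [0.52841872 0.13369957 0.074     ]
(array([ 0.53274927, -0.14879582,  0.10063026]), np.float64(0.004248579573019494))
(array([ 0.5355679 , -0.19362889,  0.1035491 ]), np.float64(0.0033478762956709747))
```

>>> send_rows(
  rows=[
    [[0,0,0],[35,-22,0],-1],
    [[0,0,0],[35,-22,0],-1],
    [[0,0,0],[35,-22,0],-1],
    [[0,0,0],[35,-22,0],-1],
    [[0,0,0],[35,-22,0],-1],
  ],
  force=40,
)

```text
time_s: 0.85
eef_pos: [0.3041, -0.5066, 0.2315]
ee_rot: [[0.972, 0.235, 0.0], [0.235, -0.972, -0.0], [0.0, 0.0, -1.0]]
ft_force: [-0.5, -0.2, 0.3]
width: 0.144
```

>>> send_rows(
  rows=[
    [[0,0,0],[35,-22,0],-1],
    [[0,0,0],[35,-22,0],-1],
    [[0,0,0],[35,-22,0],-1],
    [[0,0,0],[35,-22,0],-1],
    [[0,0,0],[35,-22,0],-1],
  ],
)

```text
time_s: 1.35
eef_pos: [0.4484, -0.3585, 0.2316]
ee_rot: [[0.972, 0.235, 0.0], [0.235, -0.972, -0.0], [0.0, 0.0, -1.0]]
ft_force: [0.2, 0.1, 0.4]
width: 0.005
```

>>> send_rows(
  rows=[
    [[0,0,-8],[0,0,0],-1],
    [[0,0,-8],[0,0,0],-1],
    [[0,0,-8],[0,0,0],-1],
    [[0,0,-8],[0,0,0],-1],
    [[0,0,-8],[0,0,0],-1],
  ],
)

```text
time_s: 1.85
eef_pos: [0.4473, -0.3598, 0.2314]
ee_rot: [[0.588, 0.809, 0.0], [0.809, -0.588, -0.0], [-0.0, 0.0, -1.0]]
ft_force: [0.1, -0.6, 0.0]
width: 0.005
```

>>> send_rows(
  rows=[
    [[0,0,-8.5],[0,0,0],-1],
    [[0,0,-8.5],[0,0,0],-1],
    [[0,0,-8.5],[0,0,0],-1],
    [[0,0,-8.5],[0,0,0],-1],
    [[0,0,-8.5],[0,0,0],-1],
  ],
)

```text
time_s: 2.35
eef_pos: [0.4472, -0.3598, 0.2313]
ee_rot: [[-0.113, 0.994, -0.0], [0.994, 0.113, -0.0], [-0.0, -0.0, -1.0]]
ft_force: [0.1, 0.1, 0.1]
width: -0.0
```

>>> send_rows(
  rows=[
    [[0,0,-8.5],[0,0,0],-1],
    [[0,0,-8.5],[0,0,0],-1],
    [[0,0,-8.5],[0,0,0],-1],
    [[0,0,-8.5],[0,0,0],-1],
    [[0,0,-8.5],[0,0,0],-1],
  ],
)

```text
time_s: 2.85
eef_pos: [0.4473, -0.3599, 0.2314]
ee_rot: [[-0.754, 0.657, 0.0], [0.657, 0.754, -0.0], [-0.0, -0.0, -1.0]]
ft_force: [-0.0, -0.5, 0.3]
width: -0.001
```

>>> send_rows(
  rows=[
    [[0,0,-8.5],[0,0,0],-1],
    [[0,0,-8.5],[0,0,0],-1],
    [[0,0,-8.5],[0,0,0],-1],
    [[0,0,-8.5],[0,0,0],-1],
    [[0,0,-8.5],[0,0,0],-1],
  ],
)

```text
time_s: 3.35
eef_pos: [0.4472, -0.3599, 0.2314]
ee_rot: [[-1.0, -0.025, -0.0], [-0.025, 1.0, -0.0], [0.0, -0.0, -1.0]]
ft_force: [0.5, 0.2, -0.7]
width: -0.003
```

```bash
python3 - <<'E'
from cell import get_state
s=get_state();print(s['joints'],s['eef_pos'],s['ee_rot'].round(3),s['time_s'])
E
```

```text
[ 62.84490039  22.29846717 -38.57615099 101.22119667  15.56967359
  61.89780294 110.40151554] [ 0.44723674 -0.35988869  0.23135439] [[-1.    -0.025 -0.   ]
 [-0.025  1.    -0.   ]
 [ 0.    -0.    -1.   ]] 3.35
```

>>> send_rows(
  rows=[
    [[0,0,0],[0,39,0],-1],
    [[0,0,0],[0,39,0],-1],
    [[0,0,0],[0,39,0],-1],
    [[0,0,0],[0,39,0],-1],
    [[0,0,0],[0,39,0],-1],
  ],
)

```text
time_s: 3.85
eef_pos: [0.4433, -0.1635, 0.2315]
ee_rot: [[-1.0, -0.019, 0.0], [-0.019, 1.0, -0.001], [-0.0, -0.001, -1.0]]
ft_force: [0.1, -0.1, 1.3]
width: 0.001
```

>>> send_rows(
  rows=[
    [[0,0,0],[0,0,0],-1],
    [[0,0,0],[0,0,0],-1],
  ],
)

```text
time_s: 4.05
eef_pos: [0.4436, -0.1644, 0.2316]
ee_rot: [[-1.0, -0.022, 0.0], [-0.022, 1.0, -0.001], [-0.0, -0.001, -1.0]]
ft_force: [0.6, -0.8, -0.7]
width: -0.001
```

```bash
python3 - <<'E'
from h import *
f,s=wfr();print(s['eef_pos'],s['joints'])
cv2.imwrite('pics/w1.png',f['image'][:,:,::-1]);np.savez('w1.npz',**f)
E
```

```text
[ 0.44363485 -0.1643969   0.2316194 ] [ 52.97350331  12.89803208 -45.30649641 113.48431913  10.8741647
  57.80492041  93.79715562]
```

View pics/w1.png

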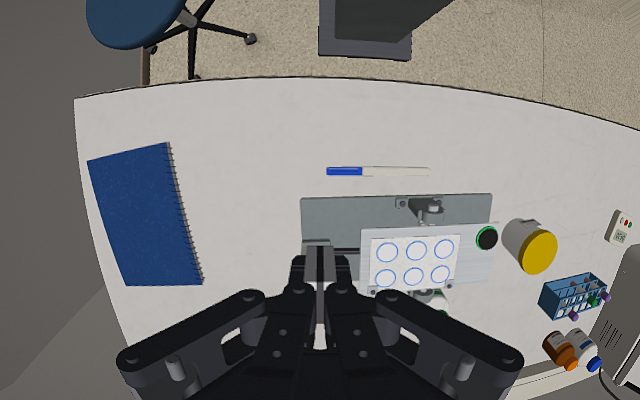

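>>> send_rows(
  rows=[
    [[0,0,0],[-12,40,0],-1],
    [[0,0,0],[-12,40,0],-1],
    [[0,0,0],[-12,40,0],-1],
    [[0,0,0],[-12,40,0],-1],
    [[0,0,0],[-12,38,0],-1],
  ],
)

```text
time_s: 4.6
eef_pos: [0.5006, 0.0342, 0.2312]
ee_rot: [[-1.0, -0.016, 0.0], [-0.016, 1.0, -0.0], [-0.0, -0.0, -1.0]]
ft_force: [0.1, -0.7, -0.2]
width: 0.001
```

>>> send_rows(
  rows=[
    [[0,0,0],[0,0,0],-1],
    [[0,0,0],[0,0,0],-1],
  ],
)

```text
time_s: 4.8
eef_pos: [0.5001, 0.0338, 0.231]
ee_rot: [[-1.0, -0.02, -0.001], [-0.02, 1.0, 0.0], [0.001, 0.0, -1.0]]
ft_force: [-0.2, -0.6, 0.8]
width: -0.002
```

```bash
python3 - <<'E'
from h import *
f,s=wfr();print(s['eef_pos'],s['joints'],s['ee_rot'].round(4))
cv2.imwrite('pics/w2.png',f['image'][:,:,::-1]);np.savez('w2.npz',**f)
E
```

```text
[0.50009986 0.03382355 0.23100006] [ 31.46913884  17.39716149 -50.09532842 109.92489125  15.39002334
  59.65584765  65.90678708] [[-9.998e-01 -1.970e-02 -5.000e-04]
 [-1.970e-02  9.998e-01  2.000e-04]
 [ 5.000e-04  2.000e-04 -1.000e+00]]
```

View pics/w2.png

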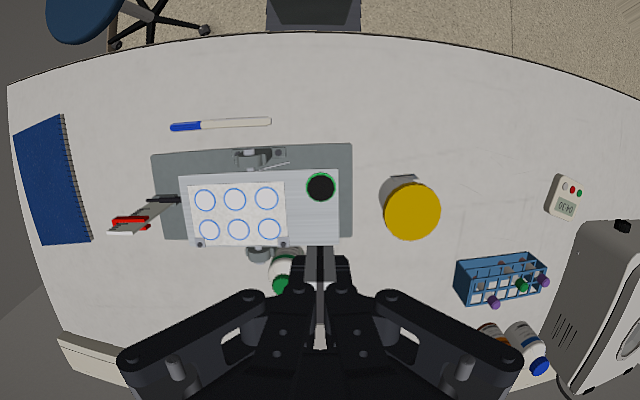

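```bash
python3 - <<'E'
from h import *
f=dict(np.load('w2.npz'))
print('pad',won(f,320.7,187.5,.079))
im=cv2.resize(f['image'][180:245,95:205,::-1],None,fx=7,fy=7,interpolation=cv2.INTER_CUBIC);cv2.imwrite('pics/w2z.png',cv2.convertScaleAbs(im,alpha=1.4))
im=cv2.resize(f['image'][160:220,280:360,::-1],None,fx=7,fy=7,interpolation=cv2.INTER_CUBIC);cv2.imwrite('pics/w2p.png',cv2.convertScaleAbs(im,alpha=1.4))
E
```

```text
pad [0.50296227 0.03497824 0.079     ]
```

View pics/w2z.png

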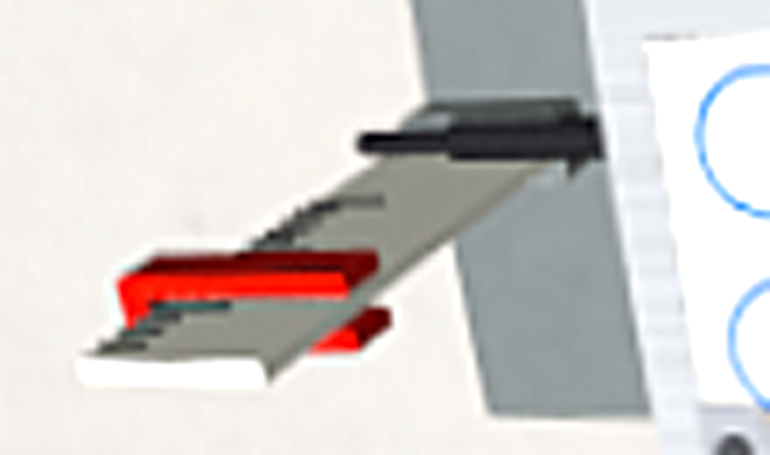

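View pics/w2p.png

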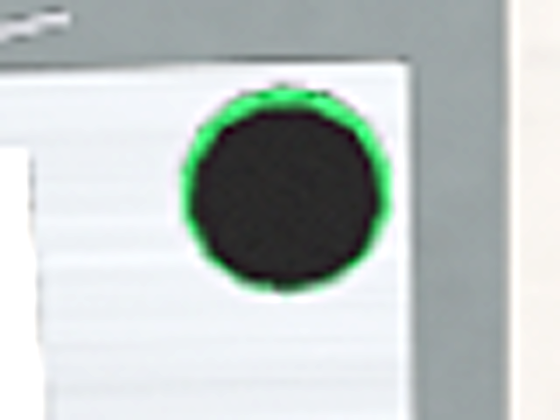

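```bash
cat >> h.py <<'E'
pad=np.array([.503,.035]);yw=np.radians(2.88)
X=np.array([np.cos(yw),np.sin(yw)]);Y=np.array([-X[1],X[0]])
O=pad-.072*Y+.024*X
def tost(p): d=np.asarray(p)[:2]-O;return np.array([d@X,d@Y,p[2]])
def wony(f,u,v,y0):
    o,d=wray(f,u,v);o=tost(o);d=np.array([d[:2]@X,d[:2]@Y,d[2]]);return o+d*(y0-o[1])/d[1]
E
python3 - <<'E'
from h import *
f=dict(np.load('w2.npz'))
g=lambda u,v:(95+(u+.5)/7-.5,180+(v+.5)/7-.5)
for n,p,y in(('RT',(349,275),-.109),('RB',(378,254),-.109),('LT',(122,280),-.155),('LB',(158,258),-.155),('tip',(359,143),-.132),('scaleTopR',(272,362),-.114),('scaleTopL',(79,354),-.150)):
    print(n,wony(f,*g(*p),y).round(4), end=' ');print(tost(won(f,*g(*p),.131 if 'sc' in n else .065)).round(4))
E
```

```text
RT [-0.0073 -0.109   0.1126] [ 0.0103 -0.142   0.065 ]
RB [-0.0073 -0.109   0.1035] [ 0.0065 -0.1349  0.065 ]
LT [-0.0066 -0.155   0.1116] [ 0.0108 -0.1954  0.065 ]
LB [-0.0064 -0.155   0.1012] [ 0.0066 -0.1851  0.065 ]
tip [-0.0144 -0.132   0.0684] [-0.0134 -0.1343  0.065 ]
scaleTopR [-0.0009 -0.114   0.1301] [-0.0013 -0.1133  0.131 ]
scaleTopL [-0.0025 -0.15    0.1318] [-0.0022 -0.1508  0.131 ]
```

>>> send_rows(
  rows=[
    [[0,0,0],[-3,1,30],-1],
    [[0,0,0],[0,0,30],-1],
    [[0,0,0],[0,0,30],-1],
    [[0,0,0],[0,0,30],-1],
    [[0,0,0],[0,0,10],-1],
  ],
)

```text
time_s: 5.35
eef_pos: [0.5007, 0.0323, 0.0985]
ee_rot: [[-1.0, -0.016, -0.005], [-0.016, 1.0, -0.001], [0.005, -0.001, -1.0]]
ft_force: [-0.5, -0.1, -0.4]
width: 0.001
```

>>> send_rows(
  rows=[
    [[0,0,0],[0,0,0],-1],
    [[0,0,0],[0,0,0],-1],
  ],
)

```text
time_s: 5.55
eef_pos: [0.5034, 0.0347, 0.1023]
ee_rot: [[-1.0, -0.018, 0.001], [-0.018, 1.0, -0.0], [-0.001, -0.0, -1.0]]
ft_force: [0.0, -0.4, 1.2]
width: -0.003
```

```bash
cat > look.py <<'E'
import sys
from h import *
n=sys.argv[1]
f,s=wfr();print(s['time_s'],s['eef_pos'],s['ee_rot'][2].round(4),s['ft_force'],s['joints'].round(1))
cv2.imwrite(f'pics/{n}.png',f['image'][:,:,::-1]);np.savez(f'{n}.npz',**f)
E
python3 look.py w3
```

```text
5.55 [0.5033893  0.03467572 0.10226219] [-1.2e-03 -2.0e-04 -1.0e+00] [ 0.00962888 -0.39878793  1.2002817 ] [ 24.7  27.7 -44.1 116.4  26.7  46.1  55.8]
```

View pics/w3.png

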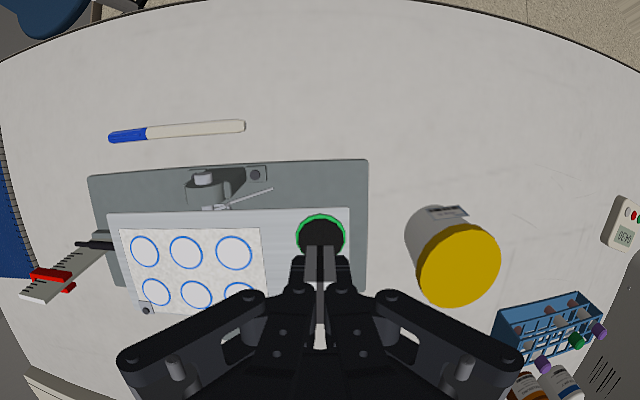

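>>> send_rows(
  rows=[
    [[0,0,0],[0,0,5],-1],
    [[0,0,0],[0,0,5],-1],
    [[0,0,0],[0,0,4],-1],
    [[0,0,0],[0,0,4],-1],
    [[0,0,0],[0,0,0],-1],
  ],
)

```text
time_s: 6.1
eef_pos: [0.5022, 0.0354, 0.0827]
ee_rot: [[-1.0, -0.02, -0.001], [-0.02, 1.0, -0.0], [0.001, -0.0, -1.0]]
ft_force: [0.2, 0.2, 1.0]
width: 0.004
```

>>> send_rows(
  rows=[
    [[0,0,0],[0,0,2],-1],
    [[0,0,0],[0,0,2],-1],
    [[0,0,0],[0,0,2],-1],
    [[0,0,0],[0,0,2],-1],
    [[0,0,0],[0,0,0],-1],
  ],
)

```text
time_s: 6.6
eef_pos: [0.5027, 0.036, 0.0753]
ee_rot: [[-1.0, -0.02, 0.0], [-0.02, 1.0, 0.001], [-0.0, 0.001, -1.0]]
ft_force: [0.1, 2.5, 2.6]
width: 0.002
```

```bash
python3 look.py w4
```

```text
6.6 [0.50271786 0.0360112  0.07530983] [-3.e-04  7.e-04 -1.e+00] [0.11596571 2.51242572 2.61087013] [ 22.9  30.  -42.4 117.4  29.3  43.3  53.6]
```

View pics/w4.png

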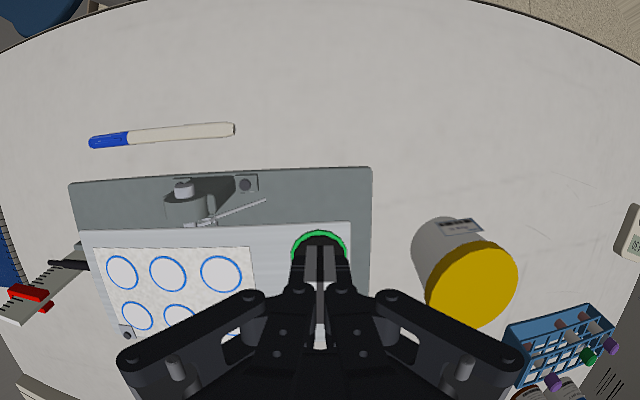

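>>> send_rows(
  rows=[
    [[0,0,0],[0,0,2],-1],
    [[0,0,0],[0,0,2],-1],
    [[0,0,0],[0,0,2],-1],
    [[0,0,0],[0,0,2],-1],
    [[0,0,0],[0,0,0],-1],
  ],
)

```text
time_s: 7.15
eef_pos: [0.5029, 0.0361, 0.0672]
ee_rot: [[-1.0, -0.02, 0.001], [-0.02, 1.0, 0.001], [-0.001, 0.001, -1.0]]
ft_force: [-0.3, 4.8, 4.1]
width: -0.004
```

```bash
cat > tip.py <<'E'
import sys
from h import *
n=sys.argv[1];f=dict(np.load(n+'.npz'))
fs=viewer.grab_frame('side')
b=[wproj(f,np.r_[O+x*X+y*Y,z]) for x in(-.01,) for y in(-.16,-.105) for z in(.06,.131)]
b=np.array(b);u0,v0=np.maximum(b.min(0)-15,0).astype(int);u1,v1=(b.max(0)+15).astype(int)
im=cv2.resize(f['image'][v0:v1,u0:u1,::-1],None,fx=6,fy=6,interpolation=cv2.INTER_CUBIC);im=cv2.convertScaleAbs(im,alpha=1.4)
print('crop',u0,v0,im.shape);cv2.imwrite(f'pics/{n}z.png',im)
im=cv2.resize(fs['image'][205:275,310:385,::-1],None,fx=8,fy=8,interpolation=cv2.INTER_CUBIC);cv2.imwrite(f'pics/{n}s.png',cv2.convertScaleAbs(im,alpha=1.8))
E
python3 look.py w5; python3 tip.py w5
```

```text
7.15 [0.50286539 0.03605231 0.06722037] [-6.e-04  9.e-04 -1.e+00] [-0.34388563  4.82416203  4.09863741] [ 22.4  30.7 -41.8 117.7  30.1  42.5  52.9]
crop 0 245 (534, 546, 3)
```

View pics/w5z.png

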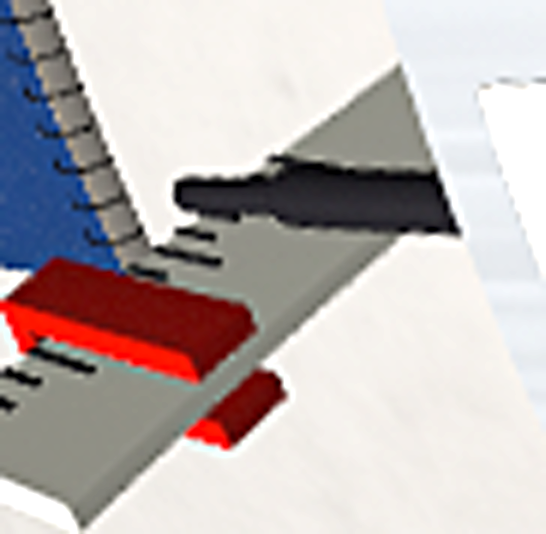

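View pics/w5s.png

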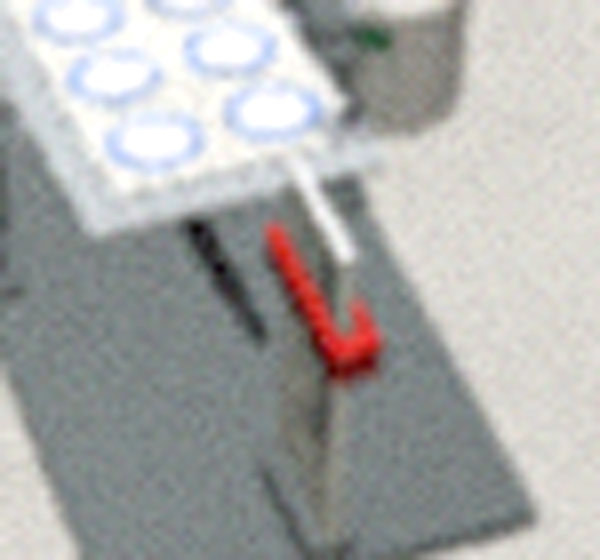

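```bash
cat > z.py <<'E'
from h import *
def run(n,u0,v0,pts):
    f=dict(np.load(n+'.npz'));g=lambda u,v:(u0+(u+.5)/6-.5,v0+(v+.5)/6-.5)
    for k,p,y in pts: print(k,wony(f,*g(*p),y).round(4))
E
python3 - <<'E'
from z import run
run('w5',0,245,[('tip',(176,193),-.130),('RT',(198,380),-.109),('RB',(256,322),-.109),('LT',(4,304),-.155),('LB',(52,258),-.155),('scaleTop',(78,525),-.114)])
E
```

```text
tip [-0.0145 -0.13    0.0911]
RT [-0.0048 -0.109   0.111 ]
RB [-0.0053 -0.109   0.0999]
LT [-0.0064 -0.155   0.11  ]
LB [-0.0073 -0.155   0.1   ]
scaleTop [ 0.0008 -0.114   0.1324]
```

>>> send_rows(
  rows=[
    [[0,0,0],[0,0.5,2],-1],
    [[0,0,0],[0,0.5,2],-1],
    [[0,0,0],[0,0.5,1],-1],
    [[0,0,0],[0,0,0],-1],
  ],
)

```text
time_s: 7.65
eef_pos: [0.5028, 0.0361, 0.0622]
ee_rot: [[-1.0, -0.019, 0.0], [-0.019, 1.0, -0.001], [-0.0, -0.001, -1.0]]
ft_force: [0.7, 1.0, 5.1]
width: -0.0
```

```bash
python3 look.py w6; python3 tip.py w6
```

```text
7.65 [0.50282699 0.03608932 0.06220202] [-1.e-04 -1.e-03 -1.e+00] [0.66094623 0.99667848 5.13415658] [ 21.9  31.1 -41.3 117.8  30.7  42.1  52.3]
crop 0 248 (540, 522, 3)
```

View pics/w6z.png

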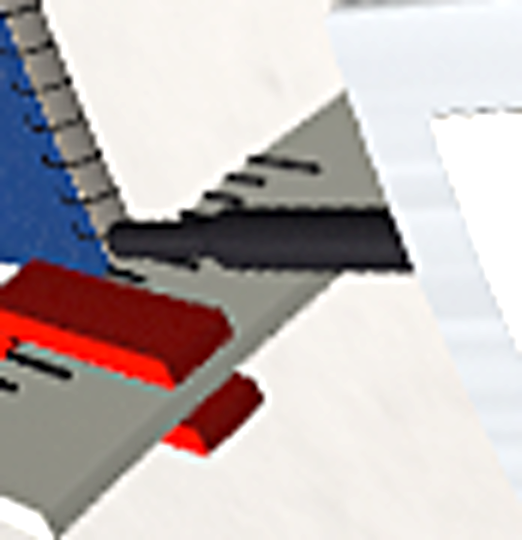

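```bash
python3 - <<'E'
from z import run
run('w6',0,248,[('tip',(110,239),-.128),('RT',(174,386),-.109),('RB',(232,328),-.109),('LB',(32,262),-.155)])
E
```

```text
tip [-0.0143 -0.128   0.1006]
RT [-0.0047 -0.109   0.1108]
RB [-0.0053 -0.109   0.0998]
LB [-0.0068 -0.155   0.0998]
```

>>> send_rows(
  rows=[
    [[0,0,0],[0,0.3,1],-1],
    [[0,0,0],[0,0.2,1.2],-1],
    [[0,0,0],[0,0,0],-1],
  ],
)

```text
time_s: 8.05
eef_pos: [0.5029, 0.036, 0.06]
ee_rot: [[-1.0, -0.019, 0.0], [-0.019, 1.0, -0.002], [-0.0, -0.002, -1.0]]
ft_force: [0.5, -0.5, 5.2]
width: -0.001
```

```bash
python3 look.py w7; python3 tip.py w7
```

```text
8.05 [0.50285309 0.03603975 0.06004198] [-1.0e-04 -1.7e-03 -1.0e+00] [ 0.53787782 -0.45919535  5.20216228] [ 21.8  31.3 -41.1 117.9  30.9  41.9  52. ]
crop 0 249 (546, 516, 3)
```

View pics/w7z.png

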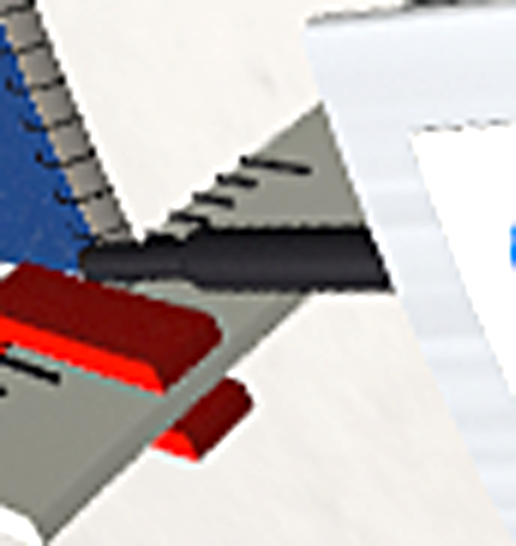

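```bash
python3 - <<'E'
from z import run
run('w7',0,249,[('tip',(82,258),-.127),('tip126',(82,258),-.126),('RT',(162,391),-.109),('RB',(221,333),-.109),('LB',(24,264),-.155)])
E
```

```text
tip [-0.0146 -0.127   0.1043]
tip126 [-0.015  -0.126   0.1048]
RT [-0.0048 -0.109   0.1109]
RB [-0.0052 -0.109   0.0999]
LB [-0.0068 -0.155   0.0995]
```

>>> send_rows(
  rows=[
    [[0,0,0],[0,0,0.8],-1],
    [[0,0,0],[0,0,0],-1],
    [[0,0,0],[0,0,0],-1],
    [[0,0,0],[0,0,0],-1],
    [[0,0,0],[0,0,0],-1],
  ],
)

```text
time_s: 8.65
eef_pos: [0.5029, 0.036, 0.0594]
ee_rot: [[-1.0, -0.018, 0.0], [-0.018, 1.0, -0.002], [-0.0, -0.002, -1.0]]
ft_force: [1.0, 0.3, 6.1]
width: -0.002
```

```bash
python3 look.py w8; python3 tip.py w8
```

```text
8.65 [0.502874   0.03596077 0.05937326] [-2.0e-04 -1.8e-03 -1.0e+00] [0.99216288 0.25608731 6.11508971] [ 21.7  31.3 -41.1 117.9  31.   41.8  52. ]
crop 0 249 (552, 510, 3)
```

View pics/w8z.png

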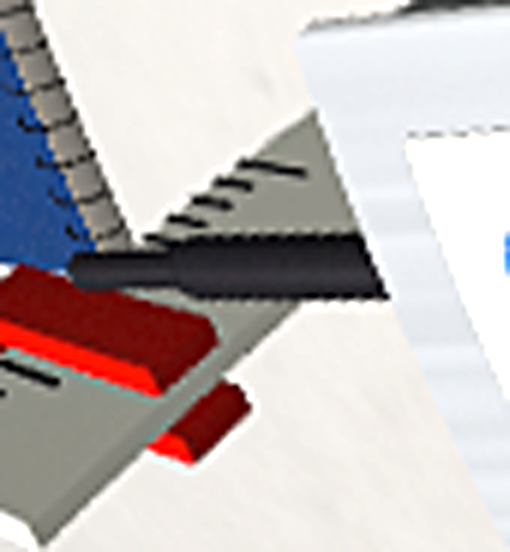

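View pics/w8s.png

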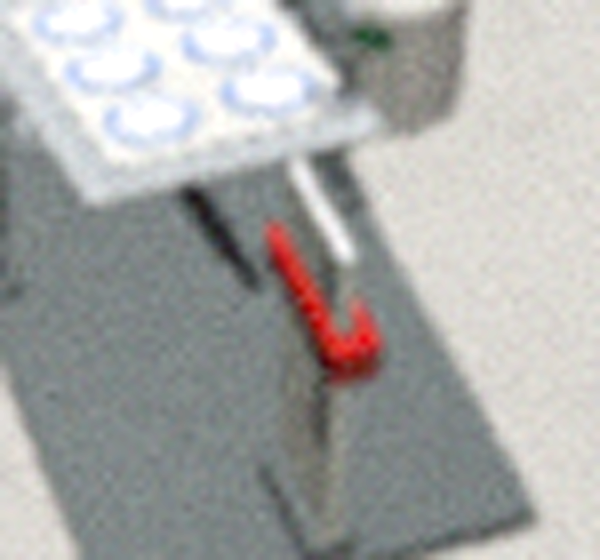

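```bash
python3 - <<'E'
from h import *
from z import run
run('w8',0,249,[('tip',(71,267),-.126),('RT',(158,394),-.109),('RB',(217,336),-.109),('LB',(18,266),-.155)])
f=dict(np.load('w8.npz'));fs=viewer.grab_frame('side')
def t(w,s):
    o1,d1=wray(f,(w[0]+.5)/6-.5,249+(w[1]+.5)/6-.5);o2,d2=ray(fs,310+(s[0]+.5)/8-.5,205+(s[1]+.5)/8-.5)
    k=np.linalg.lstsq(np.c_[d1,-d2],o2-o1,rcond=None)[0];a=o1+d1*k[0];b=o2+d2*k[1];print(tost((a+b)/2).round(4),np.linalg.norm(a-b))
t((71,267),(256,290))
t((217,336),(268,240));t((158,394),(272,224))
# side-view predicted pixel of the tip for heights
for zz in(.100,.1045,.109): 
    u,v=proj(fs,np.r_[O-.0145*X-.126*Y,zz]);print(zz,(u-310)*8,(v-205)*8)
E
```

```text
tip [-0.015  -0.126   0.1061]
RT [-0.0049 -0.109   0.111 ]
RB [-0.0053 -0.109   0.1   ]
LB [-0.0071 -0.155   0.0999]
[-0.0137 -0.1293  0.1045] 0.00019304879146620277
[-0.0039 -0.1104  0.0995] 0.0014089006615506244
[-0.0032 -0.1131  0.1087] 0.0009317559208292005
0.1 244.76252783252585 290.3580801100127
0.1045 245.0943565441894 277.8117146057414
0.109 245.42890493699088 265.16251859762406
```

>>> send_rows(
  rows=[
    [[0,0,0],[0,0,0],-1],
    [[0,0,0],[0,0,0],-1],
    [[0,0,0],[0,0,0],-1],
    [[0,0,0],[0,0,0],-1],
    [[0,0,0],[0,0,0],-1],
  ],
)

```text
time_s: 9.3
eef_pos: [0.5029, 0.036, 0.0594]
ee_rot: [[-1.0, -0.018, 0.0], [-0.018, 1.0, -0.002], [-0.0, -0.002, -1.0]]
ft_force: [0.6, -1.2, 5.3]
width: -0.004
```

>>> send_rows(
  rows=[
    [[0,0,0],[0,0,0],-1],
    [[0,0,0],[0,0,0],-1],
    [[0,0,0],[0,0,0],-1],
    [[0,0,0],[0,0,0],-1],
    [[0,0,0],[0,0,0],-1],
  ],
)

```text
time_s: 9.8
eef_pos: [0.5029, 0.036, 0.0594]
ee_rot: [[-1.0, -0.018, 0.0], [-0.018, 1.0, -0.002], [-0.0, -0.002, -1.0]]
ft_force: [0.5, -0.2, 5.8]
width: -0.001
```

>>> send_rows(
  rows=[
    [[0,0,0],[0,0,0],-1],
    [[0,0,0],[0,0,0],-1],
    [[0,0,0],[0,0,0],-1],
    [[0,0,0],[0,0,0],-1],
    [[0,0,0],[0,0,0],-1],
  ],
)

```text
time_s: 10.3
eef_pos: [0.5028, 0.036, 0.0594]
ee_rot: [[-1.0, -0.018, 0.0], [-0.018, 1.0, -0.002], [-0.0, -0.002, -1.0]]
ft_force: [1.1, -0.1, 5.9]
width: -0.002
```

>>> send_rows(
  rows=[
    [[0,0,0],[0,0,0],-1],
    [[0,0,0],[0,0,0],-1],
    [[0,0,0],[0,0,0],-1],
    [[0,0,0],[0,0,0],-1],
    [[0,0,0],[0,0,0],-1],
  ],
)

```text
time_s: 10.8
eef_pos: [0.5028, 0.036, 0.0593]
ee_rot: [[-1.0, -0.018, 0.0], [-0.018, 1.0, -0.002], [-0.0, -0.002, -1.0]]
ft_force: [0.4, -0.4, 5.8]
width: 0.001
```

```bash
python3 look.py w9; python3 tip.py w9
```

```text
10.8 [0.50283982 0.03600408 0.0593458 ] [-1.0e-04 -1.8e-03 -1.0e+00] [ 0.38884692 -0.44742657  5.82779759] [ 21.7  31.4 -41.1 117.9  31.   41.8  52. ]
crop 0 249 (552, 510, 3)
```

View pics/w9z.png

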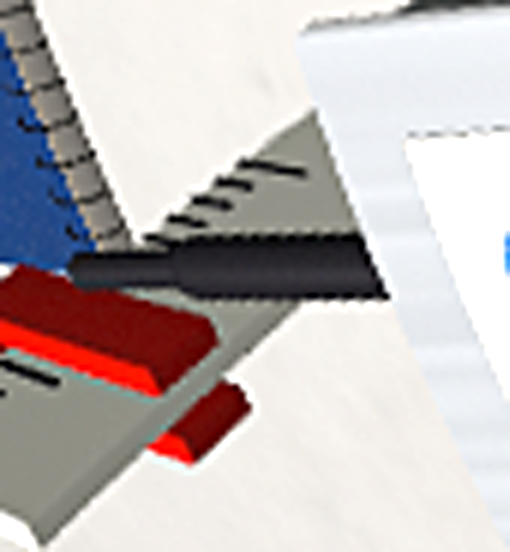

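Held steady for over 2 s with the tip unchanged against the dark red face. Now I release gently.

>>> send_rows(
  rows=[
    [[0,0,0],[0,0,-3],-1],
    [[0,0,0],[0,0,-4],-1],
    [[0,0,0],[0,0,-5],-1],
    [[0,0,0],[0,0,-5],-1],
    [[0,0,0],[0,0,-5],-1],
  ],
)

```text
time_s: 11.4
eef_pos: [0.5019, 0.0372, 0.0814]
ee_rot: [[-1.0, -0.019, -0.001], [-0.019, 1.0, -0.0], [0.001, -0.0, -1.0]]
ft_force: [-0.5, 0.2, 0.2]
width: 0.003
```

>>> send_rows(
  rows=[
    [[0,0,0],[0,0,-10],-1],
    [[0,0,0],[0,0,-25],-1],
    [[0,0,0],[0,0,-30],-1],
    [[0,0,0],[0,0,-30],-1],
    [[0,0,0],[0,0,-30],-1],
  ],
)

```text
time_s: 11.9
eef_pos: [0.5018, 0.0378, 0.2077]
ee_rot: [[-1.0, -0.02, -0.001], [-0.02, 1.0, 0.0], [0.001, 0.0, -1.0]]
ft_force: [0.6, -0.6, 0.7]
width: 0.002
```

>>> send_rows(
  rows=[
    [[0,0,0],[0,0,0],-1],
    [[0,0,0],[0,0,0],-1],
    [[0,0,0],[0,0,0],-1],
    [[0,0,0],[0,0,0],-1],
    [[0,0,0],[0,0,0],-1],
  ],
)

```text
time_s: 12.4
eef_pos: [0.502, 0.0374, 0.2054]
ee_rot: [[-1.0, -0.02, -0.002], [-0.02, 1.0, 0.0], [0.002, 0.0, -1.0]]
ft_force: [0.1, -0.3, -0.3]
width: 0.002
```

```bash
python3 look.py w10; python3 - <<'E'
from h import *
f=dict(np.load('w10.npz'));a=dict(np.load('w2.npz'))
g=lambda i:i['image']
cv2.imwrite('pics/cmp.png',np.vstack([g(a)[90:270,50:470],g(f)[90:270,50:470]])[:,:,::-1])
t=viewer.grab_frame('top')['image'];t0=cv2.imread('pics/top0.png')[:,:,::-1]
c=np.vstack([t0[130:250,220:420],t[130:250,220:420]]);cv2.imwrite('pics/cmpt.png',cv2.convertScaleAbs(cv2.resize(c,None,fx=2.5,fy=2.5)[:,:,::-1],alpha=1.8))
E
```

```text
12.4 [0.50196371 0.03737132 0.20542078] [ 1.8e-03  2.0e-04 -1.0e+00] [ 0.0732917  -0.25233162 -0.31779946] [ 30.1  19.6 -49.6 111.2  17.6  57.1  63.5]
```

View pics/cmp.png

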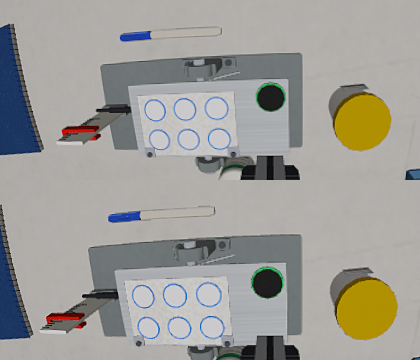

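View pics/cmpt.png

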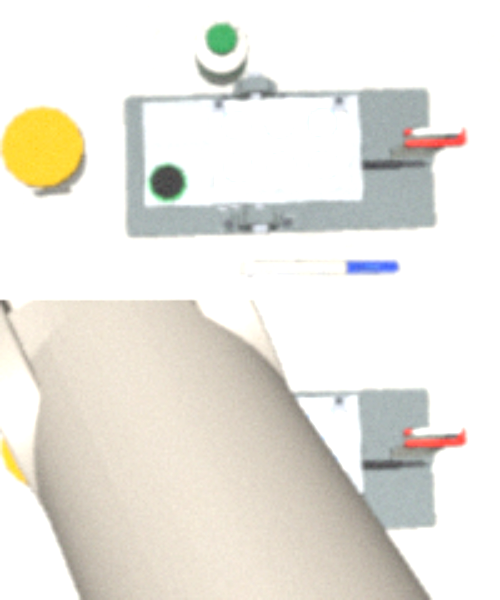

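```bash
python3 -c "
from cell import job
print(job.sign_off())"
```

```text
the job is handed in; nothing more can be done
None
```

I pressed the pad with the shut fingertips until the pointer tip was level with the red band, and held it there for about 2.2 s at roughly 5–6 N. I then released it slowly, raised the hand to about 0.205 m above the worktop and handed the job in at about 12.4 s of the 35 s. The sign-off gave no verdict.

- **Pointer height:** during the hold, the wrist camera and a wrist and side camera triangulation put the tip at 104.5–106 mm. They put the middle of the band at about 104–105.5 mm. The two methods differ by 1–2 mm, well inside the ±6 mm tolerance. The tip did not change between the pictures before and after the hold.
- **Sideways force:** it reached about 5 N partway down. I shifted the hand slightly in +y to relieve it, and it was about zero while I held.
- **After release:** the pictures show the plate level. The pointer, band and the visible end of the stand in the top view look the same as at the start. The wrist picture shows the cup and marker in the same layout as before the press.
- **Not fully checked:** the arm hid the bottle and part of the stand from the top camera in the last picture, so I didn't measure their final positions. Nothing came near the bottle, which is only partly visible in the last wrist picture.

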